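# Nip up the first diagonal pair of wing screws on a terminal box cover

## Robot

A 7-joint arm with a two-finger parallel gripper is mounted at the origin on the work surface. World frame = base frame: x ahead of the robot, y to its left, z up, the work surface at z = 0. Lengths are in m, angles in rad, forces in N, time in s.
With the tool pointing down it reaches from about 0.4 to 0.85 m from the base axis. Payload 4.4 kg.
Tool frame: the origin (TCP) lies at the very end of the fingers, on their centre line; the grasp point (between the pads) lies ctrl.pinch_z behind it (ctrl.pinch_z is the distance from the TCP to the grasp point, in m); z points along the fingers, y is the direction in which the jaws open and shut (so a half turn about z gives the same grasp; the last joint's range is limited). The gripper opens to 94 mm and grips with 3 to 60 N. Pads are 16 mm wide; open, the fingers measure 119 mm over their backs; the gripper's body (75 mm by 177 mm) begins 78 mm behind the grasp point.
Start: joints at [1.212, 0.628, 0.038, 1.517, -0.027, 0.996, -0.02], TCP at [0.188, -0.622, 0.205] pointing down, gripper open.
Joint ranges: [-3.06, 3.06], [-0.37, 2.12], [-1.25, 1.32], [0.18, 2.47], [-1.1, 4.24], [0.23, 1.98], [-2.94, 2.94]. Speed limits (rad/s): [2.57, 2.57, 3.14, 3.14, 3.14, 3.14, 3.14].

## Interface

Orientations are given as a rotation vector (axis times angle).
In Python, from rig import ctrl gives the robot as it stands.
- The arm moves only by the shell command python3 -m inch 'ROWS' [OPENING]. ROWS is JSON, a list of rows, each an object of numbers: "tx", "ty", "tz": the shift along the tool's x, y, z in m; "yaw": the turn about the tool's z in rad. A call has 1 to 10 rows; each row is the pose to reach, as a shift and turn from the pose measured when the call began, along the tool's axes at that moment; what a row does not reach only later rows make up. A row lasts 1/12 s, in which the tool goes at most 41.7 mm and 7.16 degrees, less where a joint would pass 70% of its speed; a pose out of reach is approached as far as the arm can. A call with a gripper value outside its range is refused whole. OPENING is the closure, from -1 (fully open) to 1 (shut), set as the call begins (- or left out, the last holds). The fingers move at their own pace and stop on an object; the grip force is fixed at half the most. Time passes only in rows, so rows that repeat a pose let the fingers close. It gives the time, the measured TCP pose, the force and the opening at its end, in the units of the state.
- ctrl.observe(): the state, without advancing time (a new reading comes with each control period).
- ctrl.camera(name): name is "side" or "top"; returns a dict with "color" (400x640x3 uint8, red, green, blue), "camera_matrix" (3x3 intrinsics, pixels), "rvec" (rotation vector, rad) and "tvec" (3), from world to camera coordinates, as OpenCV has them. Camera axes: x right, y down, z forward; pixel columns grow to the right and rows downward; lengths in m; the calibration is good to about 2 mm. A picture is of the moment at which its call begins. There is no depth.
- ctrl.hand_in(): hands the job in, once; it reports no verdict.
Trained networks look in a picture, given as the dict that the camera call returned (one of the last four; its "shot" number tells which), for a name from the list of things; names that differ only in an ending like _2 or _b are one class to them, and where a whole thing is asked for, a point or a joint stands for the part that bears it (a point fixed in the world has none). Each returns a list of dicts, best first, with "score" (0 to 1); they miss things now and then, are a little off and sometimes report something else, mostly with a low value. They report only what shows in the picture. A call takes as long as a camera call.
- ctrl.silhouettes(picture, target): "mask" (400x640 bool, what is visible of it) and "uv" ([column, row] in pixels, amid what is visible of it).
- ctrl.mark_of(picture, target): "uv" ([column, row] in pixels: a listed point, or the origin of a listed thing).
The state is a dict: "time_s": time; "joint_positions": joint angles; "joint_velocities": joint speeds; "tau": joint torques, N m; "tool_pos": TCP position; "tcp_rot": TCP orientation; "ft_force": force on the tool from outside, world axes, zero at the start; "wrist_torque": the same for the moment, N m; "opening": opening from 0.0 (shut) to 1.0 (fully open).
Only numpy, scipy, OpenCV 4.12 (cv2) and the standard library are available. Lean on these libraries where they do the work, as an engineer would, in place of code of your own. Each camera call takes 0.05 s, during which the arm holds its last target. There are 200 camera calls.

## Task

The gasketed blue cover of the terminal box is held by four loose wing screws. Tighten the first diagonal pair in cross order: turn the red wing screw clockwise until it is fully home, then the black one diagonally opposite it, equally far, so that both wings line up with their white marks. Leave the other two black wing screws loose as they are; they are for the second round.

Things in the scene. Friction and masses are not known exactly. Their poses are not given: they have to be found in the camera images.
- terminal_box: Grey cast box, 180 x 180 mm, fixed to the bench at any yaw; black gasket (184 mm), blue cover with its flat top 92 mm above the bench. Origin: centre of its underside, on the bench; z up. Four wing screws with vertical axes stand on the cover at x, y = +60 or -60 mm. When fully home a wing lies along the cover's diagonal (corner to centre), over two white marks. Glands stick out 16 mm on the -y side.
- red_screw (a joint): Red wing screw at (+60, +60) mm in the box's frame, tightened first. Rad, grows clockwise seen from above: 0 to 0.35 at the start, hard stop (home) at 1.3. The wing lies at 45 deg + (1.3 rad - value) counter-clockwise from the box's x. Wing: upright plate 46 long, 10 thick, 24 high, 104 to 128 mm above the bench, on a 9 mm stem. Stiff (0.1 N m), no spring-back, no rise or sink.
- opposite_screw (a joint): Black wing screw diagonally opposite the red one, at (-60, -60) mm in the box's frame, tightened second. Shape, values, wing direction and stiffness as for the red screw.
- side_screw_a (a joint): Wing screw with black wings at (+60, -60) mm in the box's frame, to be left loose. Same shape; starts at 0 to 0.35, grows clockwise, home at 1.3; its wing lies at -45 degrees + (1.3 rad - value) from the box's x axis.
- side_screw_b (a joint): Wing screw with black wings at (-60, +60) mm in the box's frame, to be left loose. Values and wing direction as for side screw a.

How it is judged:
On the way, in this order (a step that is already met when the one before it is completed fails the run):
1. the red screw is home while the other three are still loose (value of joint red_screw above 1.1 rad and value of joint each of opposite_screw, side_screw_a, side_screw_b below 0.6 rad), for 0.2 s.
2. the black screw diagonally opposite is home too (value of joint each of red_screw, opposite_screw above 1.1 rad and value of joint each of side_screw_a, side_screw_b below 0.6 rad), for 0.2 s.
At the end, for the whole second after the job is handed in: The red screw and the one diagonally opposite are both within 0.2 rad (11 degrees) of their stop (above 1.1 rad) and at rest; the two side screws are still loose (below 0.6 rad) (all of step 2 and velocity of joint red_screw between -0.05 and 0.05 rad/s and velocity of joint opposite_screw between -0.05 and 0.05 rad/s); the robot touches nothing.
It fails at once if the opposite screw is tightened before the red one is home (value of joint opposite_screw above 0.7 rad and value of joint red_screw below 1 rad).
It fails at once if a side screw is tightened (value of joint any of side_screw_a, side_screw_b above 0.6 rad).
It also fails if it takes over 50 s, if anything falls off the work surface, if the arm or the gripper's body presses on something with over 40 N, if the wrist force passes 120 N, or if a joint passes its speed limit or range.

## Working session

There is one attempt and no reset: what is moved stays moved. The work goes in short steps, Python scripts to look and compute and a shell command to move; the robot and the scene stay as the last step left them, time stands still between calls to the robot, and variables do not carry over. Pictures are saved under pics/ and viewed, about 8 in all and at most 12, crops included, and the job is handed in when it is done.

```bash
ls; mkdir -p pics
cat > h.py <<'E'
import numpy as np, cv2, json
from rig import ctrl
def ray(p,uv,z):
    R=cv2.Rodrigues(np.array(p["rvec"],float))[0];t=np.array(p["tvec"],float).ravel();K=np.array(p["camera_matrix"])
    d=R.T@np.linalg.inv(K)@np.array([uv[0],uv[1],1.]);c=-R.T@t
    return c+d*(z-c[2])/d[2]
def proj(p,X):
    return cv2.projectPoints(np.array(X,float).reshape(-1,3),np.array(p["rvec"],float),np.array(p["tvec"],float),np.array(p["camera_matrix"],float),None)[0].reshape(-1,2)
def save(p,n): cv2.imwrite("pics/"+n,p["color"][:,:,::-1])
E
python3 - <<'E'
from h import *
s=ctrl.observe();print(s["time_s"],s["tool_pos"],s["tcp_rot"],s["opening"],ctrl.pinch_z)
im=[]
for n in("top","side"):
    p=ctrl.camera(n);im.append(p["color"])
    for t in("terminal_box","red_screw","opposite_screw"):
        z={"terminal_box":0}.get(t,.116)
        for m in ctrl.silhouettes(p,t)[:4]: print(n,t,"sil",round(m["score"],2),m["uv"],ray(p,m["uv"],.092 if t=="terminal_box" else .116).round(3))
        for m in ctrl.mark_of(p,t)[:4]: print(n,t,"mark",round(m["score"],2),m["uv"],ray(p,m["uv"],z).round(3))
    save(p,n+"0.png")
E
```

```text
pics
0.0 [ 0.18742982 -0.62169041  0.20456312] [-3.10615395e+00 -4.57929711e-01  5.04142158e-04] 0.9950263516069265 0.0188
top terminal_box sil 0.83 [414.6, 207.3] [ 0.546 -0.113  0.092]
top terminal_box mark 0.64 [404.5, 209.8] [ 0.554 -0.117  0.   ]
top red_screw sil 0.68 [370.5, 174.6] [ 0.591 -0.043  0.116]Traceback (most recent call last):
  File "<stdin>", line 9, in <module>
ValueError: it knows: terminal_box
```

```bash
sleep 1; ls pics
python3 - <<'E'
from h import *
for n in("top","side"):
    p=ctrl.camera(n);save(p,n+"0.png")
    for t in("terminal_box","red_screw","opposite_screw"):
        for m in ctrl.silhouettes(p,t)[:4]: 
            print(n,t,"sil",round(m["score"],2),m["uv"],ray(p,m["uv"],.092 if t=="terminal_box" else .116).round(3),m["mask"].sum(),cv2.minAreaRect(np.argwhere(m["mask"])[:,::-1].astype(np.float32)))
    if n=="top":
        u,v=414,207; cv2.imwrite("pics/crop.png",cv2.resize(p["color"][100:310,280:560,::-1],None,fx=2.8,fy=2.8,interpolation=2))
E
```

```text
top terminal_box sil 0.95 [413.2, 207.6] [ 0.545 -0.111  0.092] 14271 ((415.1603698730469, 204.31134033203125), (119.3663330078125, 125.95964050292969), 74.05460357666016)
top red_screw sil 0.66 [370.8, 172.0] [ 0.595 -0.043  0.116] 235 ((371.423095703125, 172.3846435546875), (8.320503234863281, 30.23116111755371), 56.3099365234375)
top opposite_screw sil 0.65 [471.5, 227.7] [ 0.512 -0.19   0.116] 226 ((472.7000427246094, 228.4000244140625), (7.602630138397217, 30.410520553588867), 63.43495178222656)
side terminal_box sil 0.75 [341.3, 154.4] [ 0.544 -0.065  0.092] 8043 ((343.67852783203125, 149.10433959960938), (97.27542114257812, 94.23678588867188), 88.87670135498047)
side red_screw sil 0.55 [339.8, 154.3] [ 0.542 -0.04   0.116] 7981 ((344.0, 148.5), (97.0, 94.0), 90.0)
side red_screw sil 0.46 [311.6, 149.3] [ 0.597 -0.039  0.116] 148 ((312.9153747558594, 147.5230712890625), (20.435449600219727, 8.156638145446777), 74.74488067626953)
```

View pics/crop.png

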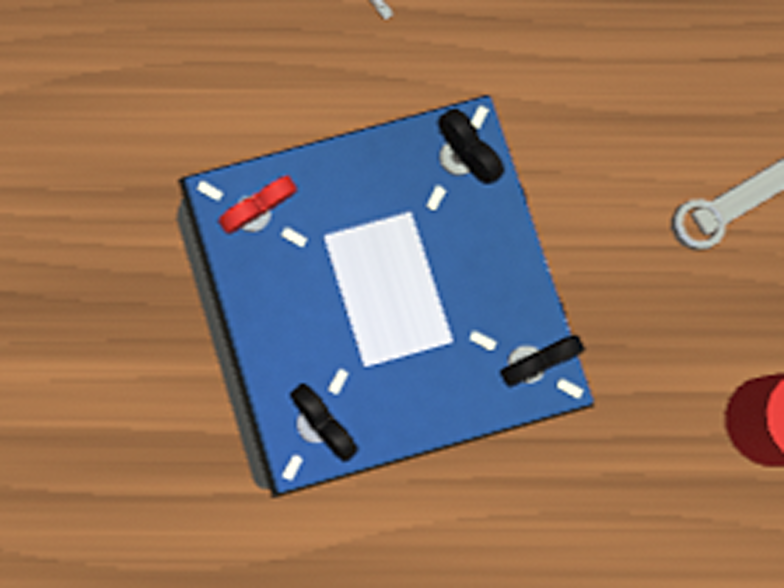

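View pics/side0.png

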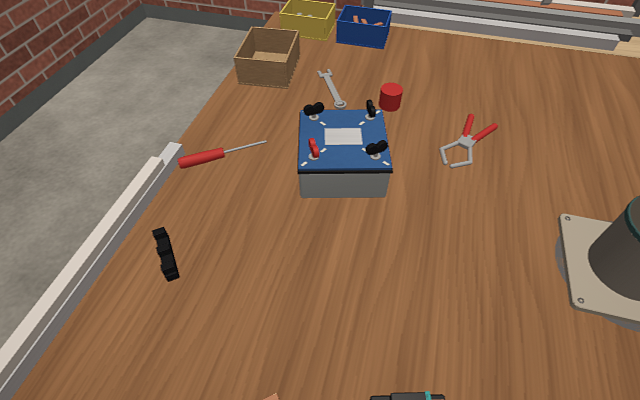

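```bash
cat >> h.py <<'E'
def wingfit(p,uvc,col,z=.128):
    pass
def toolxy():
    s=ctrl.observe();R=cv2.Rodrigues(np.array(s["tcp_rot"]))[0];return s,R
def togo(xyz,ang):
    s,R=toolxy();d=R.T@(np.array(xyz)-s["tool_pos"]);a=np.arctan2(R[1,0],R[0,0])
    y=-(ang-a); y=(y+np.pi/2)%np.pi-np.pi/2
    print("tool",s["tool_pos"].round(4),"xdir deg",np.degrees(a).round(1),"tilt",R[2,2].round(4),"shift",d.round(4),"yaw",round(y,3),"q7",s["joint_positions"][6].round(2),"t",s["time_s"])
E
python3 - <<'E'
from h import *
p=ctrl.camera("top")
c=np.array([(182,178),(490,97),(593,405),(275,494)])/2.8+[280,100]
P=np.array([ray(p,u,.092) for u in c])
print(P.round(4),[np.linalg.norm(P[i]-P[i-1]).round(4) for i in range(4)])
# white marks refine: centroids on cover
g=p["color"][100:310,280:560].astype(int)
m=((g.min(2)>200)).astype(np.uint8)
n,l,st,ce=cv2.connectedComponentsWithStats(m)
for i in range(1,n): print(st[i][4],ray(p,ce[i]+[280,100],.092)[:2].round(4))
ctr=P.mean(0);e=P[0]-P[2];yaw=np.arctan2(e[1],e[0])-np.pi/4
print("ctr",ctr,"yaw",np.degrees(yaw))
hsv=cv2.cvtColor(p["color"],cv2.COLOR_RGB2HSV)
for name,k in(("red",1),("opp",-1)):
    cy,sy=np.cos(yaw),np.sin(yaw);x=ctr[:2]+k*np.array([.06*cy-.06*sy,.06*sy+.06*cy])
    uv=proj(p,[*x,.116])[0];m=ctrl.silhouettes(p,name+"_screw" if k==1 else "opposite_screw")
    for q in m[:2]:
        pts=np.array([ray(p,u,.12)[:2] for u in np.argwhere(q["mask"])[:,::-1]])
        w,v=np.linalg.eigh(np.cov(pts.T));a=np.arctan2(v[1,1],v[0,1])
        print(name,x.round(4),uv,"mask ctr",pts.mean(0).round(4),"ang",np.degrees(a)%180,"value",(1.3-((a-yaw-np.pi/4)%np.pi)))
        togo([*x,.2],a)
E
```

```text
[[ 0.6136 -0.0069  0.092 ]
 [ 0.6612 -0.1804  0.092 ]
 [ 0.4889 -0.2285  0.092 ]
 [ 0.441  -0.0552  0.092 ]] [np.float64(0.1793), np.float64(0.1799), np.float64(0.1789), np.float64(0.1797)]
1 [ 0.7179 -0.1191]
22 [ 0.6506 -0.1734]
2 [ 0.621  -0.1621]
27 [ 0.6072 -0.0216]
25 [ 0.6034 -0.1471]
1 [ 0.5926 -0.0531]
1546 [ 0.5523 -0.1186]
1 [ 0.5894 -0.0469]
24 [ 0.5811 -0.0679]
28 [ 0.5242 -0.1701]
1 [ 0.5155 -0.186 ]
28 [ 0.5019 -0.0901]
1 [ 0.5034 -0.1976]
28 [ 0.4984 -0.216 ]
2 [ 0.4811 -0.0693]
2 [ 0.4706 -0.0773]
29 [ 0.4555 -0.0642]
ctr [ 0.55117451 -0.11772747  0.092     ] yaw 15.62879785349308
red [ 0.5928 -0.0438] [371.05467866 173.55058731] mask ctr [ 0.5923 -0.0421] ang 124.41013934177198 value 0.18680558969067285
tool [ 0.1877 -0.6223  0.2055] xdir deg 16.8 tilt -1.0 shift [ 0.5549 -0.437   0.0055] yaw 1.263 q7 -0.02 t 0.7
opp [ 0.5096 -0.1917] [472.57488864 229.54601435] mask ctr [ 0.5108 -0.1907] ang 115.10178079965824 value 0.3492670942066969
tool [ 0.1877 -0.6223  0.2055] xdir deg 16.8 tilt -1.0 shift [ 0.4325 -0.3194  0.0055] yaw 1.425 q7 -0.02 t 0.75
```

```bash
R='' ; python3 -m inch '[{"tx":0.277,"ty":-0.218,"yaw":-0.94},{"tx":0.277,"ty":-0.218,"yaw":-0.94},{"tx":0.277,"ty":-0.218,"yaw":-0.94},{"tx":0.277,"ty":-0.218,"yaw":-0.94},{"tx":0.277,"ty":-0.218,"yaw":-0.94},{"tx":0.277,"ty":-0.218,"yaw":-0.94},{"tx":0.277,"ty":-0.218,"yaw":-0.94},{"tx":0.277,"ty":-0.218,"yaw":-0.94},{"tx":0.277,"ty":-0.218,"yaw":-0.94},{"tx":0.277,"ty":-0.218,"yaw":-0.94}]' 0
python3 -c "
from h import *
togo([.5933,-.0442,.2],np.radians(124.4))"
```

```text
tool [ 0.1877 -0.6223  0.2055] xdir deg 16.8 tilt -1.0 shift [ 0.5552 -0.4365  0.0055] yaw 1.263 q7 -0.02 t 0.75validation failed for argument at $[0]...
```

```bash
python3 -m inch '[{"tx":0.277,"ty":-0.218,"tz":0,"yaw":-0.94},{"tx":0.277,"ty":-0.218,"tz":0,"yaw":-0.94},{"tx":0.277,"ty":-0.218,"tz":0,"yaw":-0.94},{"tx":0.277,"ty":-0.218,"tz":0,"yaw":-0.94},{"tx":0.277,"ty":-0.218,"tz":0,"yaw":-0.94},{"tx":0.277,"ty":-0.218,"tz":0,"yaw":-0.94},{"tx":0.277,"ty":-0.218,"tz":0,"yaw":-0.94},{"tx":0.277,"ty":-0.218,"tz":0,"yaw":-0.94},{"tx":0.277,"ty":-0.218,"tz":0,"yaw":-0.94},{"tx":0.277,"ty":-0.218,"tz":0,"yaw":-0.94}]' 0
python3 -c "
from h import *
togo([.5933,-.0442,.2],np.radians(124.4))"
```

```text
time_s: 1.58
tool_pos: [0.3937, -0.3286, 0.206]
tcp_rot: [-2.555, -1.827, -0.005]
ft_force: [-0.1, 0.0, 0.4]
opening: 0.498
tool [ 0.3937 -0.3286  0.206 ] xdir deg 71.1 tilt -1.0 shift [0.3336 0.0969 0.0071] yaw -0.93 q7 0.17 t 1.5833
```

```bash
python3 -m inch '[{"tx":0.334,"ty":0.097,"tz":0,"yaw":-0.93},{"tx":0.334,"ty":0.097,"tz":0,"yaw":-0.93},{"tx":0.334,"ty":0.097,"tz":0,"yaw":-0.93},{"tx":0.334,"ty":0.097,"tz":0,"yaw":-0.93},{"tx":0.334,"ty":0.097,"tz":0,"yaw":-0.93},{"tx":0.334,"ty":0.097,"tz":0,"yaw":-0.93},{"tx":0.334,"ty":0.097,"tz":0,"yaw":-0.93},{"tx":0.334,"ty":0.097,"tz":0,"yaw":-0.93},{"tx":0.334,"ty":0.097,"tz":0,"yaw":-0.93},{"tx":0.334,"ty":0.097,"tz":0,"yaw":-0.93}]'
python3 - <<'E'
from h import *
togo([.5933,-.0442,.102],np.radians(124.4))
p=ctrl.camera("top");q=ctrl.camera("side")
cv2.imwrite("pics/a.png",np.vstack([cv2.resize(x[:,:,::-1],(560,280),interpolation=2) for x in(p["color"][100:240,280:560],q["color"][70:210,220:500])]))
E
```

```text
time_s: 2.42
tool_pos: [0.5962, -0.0387, 0.2072]
tcp_rot: [1.456, 2.782, 0.012]
ft_force: [1.1, 0.5, 0.1]
opening: 0.498
tool [ 0.5962 -0.0387  0.2072] xdir deg 124.8 tilt -1.0 shift [-0.003  -0.0063  0.1051] yaw 0.006 q7 0.33 t 2.4167
```

View pics/a.png

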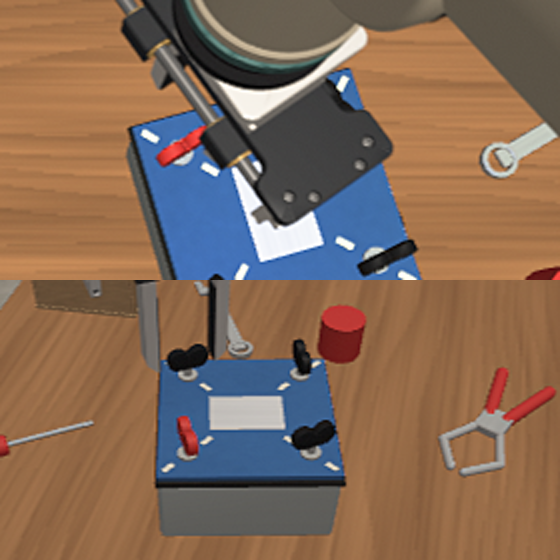

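```bash
python3 -m inch '[{"tx":-0.003,"ty":-0.006,"tz":0.03,"yaw":0},{"tx":-0.003,"ty":-0.006,"tz":0.06,"yaw":0},{"tx":-0.003,"ty":-0.006,"tz":0.07,"yaw":0},{"tx":-0.003,"ty":-0.006,"tz":0.07,"yaw":0},{"tx":-0.003,"ty":-0.006,"tz":0.07,"yaw":0}]'
python3 - <<'E'
from h import *
togo([.5933,-.0442,.102],np.radians(124.4))
p=ctrl.camera("top");q=ctrl.camera("side");s=ctrl.observe()
print(proj(q,s["tool_pos"]))
cv2.imwrite("pics/b.png",np.vstack([cv2.resize(x[:,:,::-1],(560,280),interpolation=2) for x in(p["color"][130:200,320:460],q["color"][110:180,270:410])]))
E
```

```text
time_s: 2.93
tool_pos: [0.5901, -0.0519, 0.137]
tcp_rot: [1.467, 2.777, 0.002]
ft_force: [0.4, 1.0, 0.4]
opening: 0.501
tool [ 0.5901 -0.0519  0.137 ] xdir deg 124.3 tilt -1.0 shift [0.0046 0.007  0.035 ] yaw -0.002 q7 0.29 t 2.9333
[[315.91758453 136.83572708]]
```

View pics/b.png

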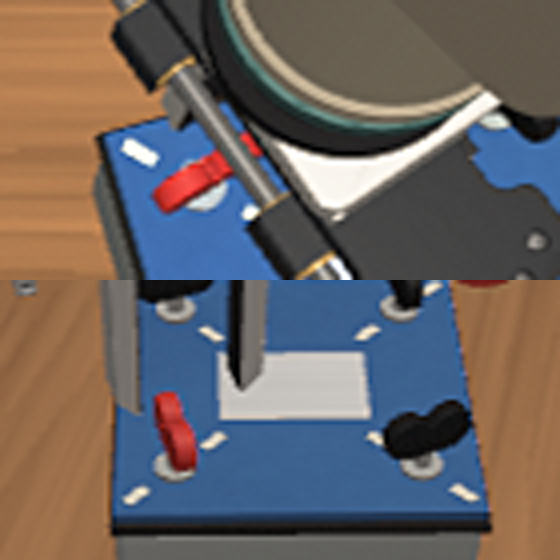

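```bash
python3 -c "
from h import *
togo([.5933,-.0442,.102],np.radians(124.4))"
python3 -m inch '[{"tx":0.005,"ty":0.007,"tz":0,"yaw":0},{"tx":0.005,"ty":0.007,"tz":0,"yaw":0},{"tx":0.005,"ty":0.007,"tz":0,"yaw":0},{"tx":0.005,"ty":0.007,"tz":0,"yaw":0}]'
python3 -c "
from h import *
ctrl.camera('side')
togo([.5933,-.0442,.102],np.radians(124.4))"
```

```text
tool [ 0.5914 -0.0511  0.1383] xdir deg 124.4 tilt -1.0 shift [0.0047 0.0053 0.0363] yaw -0.001 q7 0.29 t 3.0333
time_s: 3.37
tool_pos: [0.5947, -0.0426, 0.1389]
tcp_rot: [1.463, 2.775, 0.005]
ft_force: [-0.1, -0.1, -0.1]
opening: 0.501
tool [ 0.5945 -0.0429  0.1387] xdir deg 124.4 tilt -1.0 shift [-0.0003 -0.0019  0.0366] yaw -0.0 q7 0.28 t 3.4167
```

```bash
python3 -m inch '[{"tx":0,"ty":-0.002,"tz":0.018,"yaw":0},{"tx":0,"ty":-0.002,"tz":0.035,"yaw":0},{"tx":0,"ty":-0.002,"tz":0.035,"yaw":0},{"tx":0,"ty":-0.002,"tz":0.035,"yaw":0}]'
python3 - <<'E'
from h import *
q=ctrl.camera("side")
togo([.5933,-.0442,.102],np.radians(124.4))
cv2.imwrite("pics/c.png",cv2.resize(q["color"][100:180,270:410,::-1],None,fx=4,fy=4,interpolation=2))
E
```

```text
time_s: 3.75
tool_pos: [0.5923, -0.0441, 0.1031]
tcp_rot: [1.464, 2.777, 0.003]
ft_force: [0.3, -0.2, -0.9]
opening: 0.498
tool [ 0.5932 -0.0439  0.104 ] xdir deg 124.4 tilt -1.0 shift [-0.0003 -0.0001  0.002 ] yaw -0.0 q7 0.25 t 3.8
```

View pics/c.png

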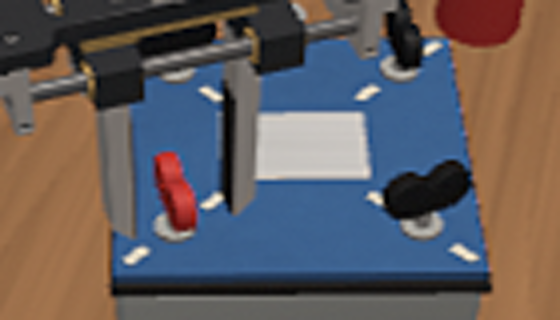

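```bash
python3 -m inch '[{"tx":0,"ty":0,"tz":0,"yaw":0},{"tx":0,"ty":0,"tz":0,"yaw":0},{"tx":0,"ty":0,"tz":0,"yaw":0},{"tx":0,"ty":0,"tz":0,"yaw":0},{"tx":0,"ty":0,"tz":0,"yaw":0},{"tx":0,"ty":0,"tz":0,"yaw":0}]' 1
python3 -c "
from h import *
togo([.5933,-.0442,.102],np.radians(124.4));print(ctrl.observe()['wrist_torque'])"
```

```text
time_s: 4.3
tool_pos: [0.5935, -0.0438, 0.1042]
tcp_rot: [1.463, 2.775, 0.005]
ft_force: [4.5, 3.9, 0.1]
opening: 0.108
tool [ 0.5935 -0.0438  0.1042] xdir deg 124.4 tilt -1.0 shift [-0.0002 -0.0004  0.0022] yaw -0.0 q7 0.25 t 4.3
[ 1.06003129 -1.43751973 -0.06154362]
```

Opening 0.108 ≈ 10 mm: the wing is gripped. Turning.

```bash
python3 -m inch '[{"tx":0,"ty":0,"tz":0,"yaw":0.06},{"tx":0,"ty":0,"tz":0,"yaw":0.12},{"tx":0,"ty":0,"tz":0,"yaw":0.18},{"tx":0,"ty":0,"tz":0,"yaw":0.24},{"tx":0,"ty":0,"tz":0,"yaw":0.3},{"tx":0,"ty":0,"tz":0,"yaw":0.36},{"tx":0,"ty":0,"tz":0,"yaw":0.42},{"tx":0,"ty":0,"tz":0,"yaw":0.48},{"tx":0,"ty":0,"tz":0,"yaw":0.54},{"tx":0,"ty":0,"tz":0,"yaw":0.54}]'
python3 -c "
from h import *
togo([.5933,-.0442,.102],np.radians(61.6));print(ctrl.observe()['wrist_torque'])"
```

```text
time_s: 5.13
tool_pos: [0.5944, -0.0435, 0.1042]
tcp_rot: [2.152, 2.283, 0.009]
ft_force: [2.4, -0.7, -2.7]
opening: 0.102
tool [ 0.5944 -0.0435  0.1042] xdir deg 93.4 tilt -1.0 shift [-0.0006 -0.0012  0.0022] yaw 0.555 q7 -0.17 t 5.1333
[-0.03336826 -0.64145233 -0.02188832]
```

```bash
python3 -m inch '[{"tx":0,"ty":0,"tz":0,"yaw":0.06},{"tx":0,"ty":0,"tz":0,"yaw":0.12},{"tx":0,"ty":0,"tz":0,"yaw":0.18},{"tx":0,"ty":0,"tz":0,"yaw":0.24},{"tx":0,"ty":0,"tz":0,"yaw":0.3},{"tx":0,"ty":0,"tz":0,"yaw":0.36},{"tx":0,"ty":0,"tz":0,"yaw":0.42},{"tx":0,"ty":0,"tz":0,"yaw":0.48},{"tx":0,"ty":0,"tz":0,"yaw":0.55},{"tx":0,"ty":0,"tz":0,"yaw":0.55}]'
python3 -c "
from h import *
togo([.5933,-.0442,.102],np.radians(60.6));print(ctrl.observe()['wrist_torque'])"
```

```text
time_s: 5.97
tool_pos: [0.5953, -0.0437, 0.1042]
tcp_rot: [2.691, 1.613, 0.013]
ft_force: [3.2, -0.1, -3.7]
opening: 0.104
tool [ 0.5953 -0.0437  0.1042] xdir deg 61.9 tilt -1.0 shift [-0.0014 -0.0015  0.0022] yaw 0.022 q7 -0.58 t 5.9667
[-0.32141823 -0.63113887 -0.00702651]
```

```bash
python3 -m inch '[{"tx":0,"ty":0,"tz":0,"yaw":0.04},{"tx":0,"ty":0,"tz":0,"yaw":0.06},{"tx":0,"ty":0,"tz":0,"yaw":0.06},{"tx":0,"ty":0,"tz":0,"yaw":0.06}]'
python3 -c "
from h import *
togo([.5933,-.0442,.102],np.radians(60.6));print(ctrl.observe()['wrist_torque'])"
python3 -m inch '[{"tx":0,"ty":0,"tz":0,"yaw":0},{"tx":0,"ty":0,"tz":0,"yaw":0},{"tx":0,"ty":0,"tz":0,"yaw":0},{"tx":0,"ty":0,"tz":0,"yaw":0},{"tx":0,"ty":0,"tz":-0.03,"yaw":0},{"tx":0,"ty":0,"tz":-0.06,"yaw":0},{"tx":0,"ty":0,"tz":-0.09,"yaw":0},{"tx":0,"ty":0,"tz":-0.09,"yaw":0}]' 0
python3 -c "
from h import *
togo([.5106,-.1922,.195],np.radians(115.1));print(ctrl.observe()['wrist_torque'])"
```

```text
time_s: 6.3
tool_pos: [0.5954, -0.0437, 0.1042]
tcp_rot: [2.736, 1.535, 0.013]
ft_force: [1.5, -0.3, -2.5]
opening: 0.106
tool [ 0.5954 -0.0437  0.1042] xdir deg 58.6 tilt -1.0 shift [-0.0015 -0.0016  0.0022] yaw -0.035 q7 -0.62 t 6.3
[-0.27441402 -0.28566107  0.58301136]
time_s: 6.97
tool_pos: [0.5982, -0.0437, 0.2]
tcp_rot: [2.732, 1.532, 0.026]
ft_force: [0.9, -1.2, 0.2]
opening: 0.502
tool [ 0.5982 -0.0437  0.2   ] xdir deg 58.6 tilt -0.9998 shift [-0.1724  0.0026  0.0033] yaw -0.986 q7 -0.6 t 6.9667
[-0.03427117 -0.08168151  0.02037343]
```

```bash
python3 -m inch '[{"tx":-0.172,"ty":0.002,"tz":0,"yaw":-0.99},{"tx":-0.172,"ty":0.002,"tz":0,"yaw":-0.99},{"tx":-0.172,"ty":0.002,"tz":0,"yaw":-0.99},{"tx":-0.172,"ty":0.002,"tz":0,"yaw":-0.99},{"tx":-0.172,"ty":0.002,"tz":0,"yaw":-0.99},{"tx":-0.172,"ty":0.002,"tz":0,"yaw":-0.99},{"tx":-0.172,"ty":0.002,"tz":0,"yaw":-0.99},{"tx":-0.172,"ty":0.002,"tz":0,"yaw":-0.99},{"tx":-0.172,"ty":0.002,"tz":0,"yaw":-0.99},{"tx":-0.172,"ty":0.002,"tz":0,"yaw":-0.99}]'
python3 - <<'E'
from h import *
p=ctrl.camera("top");q=ctrl.camera("side")
togo([.5113,-.1928,.138],np.radians(115.1))
cv2.imwrite("pics/d.png",np.vstack([cv2.resize(x[:,:,::-1],(560,280),interpolation=2) for x in(p["color"][130:270,300:580],q["color"][90:170,270:430])]))
E
```

```text
time_s: 7.8
tool_pos: [0.5099, -0.1917, 0.1981]
tcp_rot: [1.677, 2.638, 0.017]
ft_force: [-0.0, -0.1, 0.8]
opening: 0.501
tool [ 0.5102 -0.1915  0.1982] xdir deg 115.1 tilt -0.9998 shift [-0.0012 -0.0006  0.0602] yaw 0.001 q7 0.5 t 7.9
```

View pics/d.png

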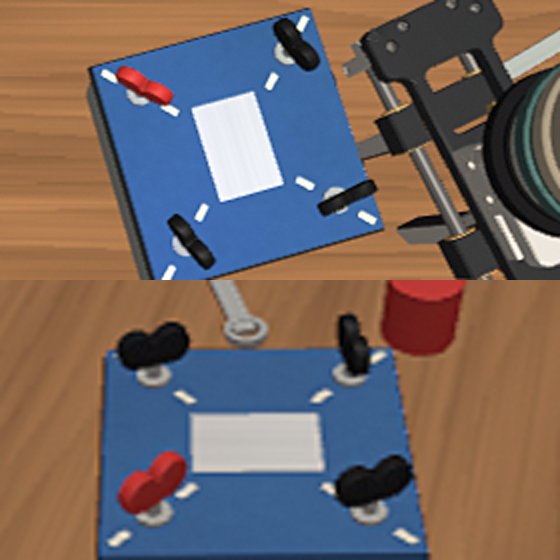

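```bash
python3 -m inch '[{"tx":-0.001,"ty":-0.0005,"tz":0.03,"yaw":0},{"tx":-0.001,"ty":-0.0005,"tz":0.06,"yaw":0},{"tx":-0.001,"ty":-0.0005,"tz":0.06,"yaw":0},{"tx":-0.001,"ty":-0.0005,"tz":0.06,"yaw":0}]'
python3 - <<'E'
from h import *
q=ctrl.camera("side")
togo([.5113,-.1928,.103],np.radians(115.1))
cv2.imwrite("pics/e.png",cv2.resize(q["color"][80:160,290:430,::-1],None,fx=4,fy=4,interpolation=2))
E
```

```text
time_s: 8.23
tool_pos: [0.5103, -0.192, 0.1374]
tcp_rot: [1.678, 2.641, 0.015]
ft_force: [0.7, -0.0, 0.6]
opening: 0.499
tool [ 0.5116 -0.1923  0.1387] xdir deg 115.1 tilt -0.9998 shift [-0.0001 -0.0011  0.0356] yaw 0.0 q7 0.45 t 8.2833
```

View pics/e.png

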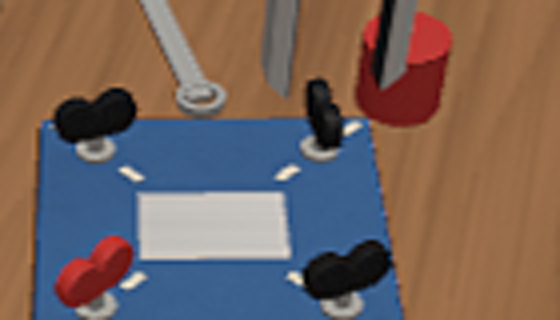

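```bash
python3 -m inch '[{"tx":0,"ty":-0.0005,"tz":0.018,"yaw":0},{"tx":0,"ty":-0.0005,"tz":0.035,"yaw":0},{"tx":0,"ty":-0.0005,"tz":0.035,"yaw":0},{"tx":0,"ty":-0.0005,"tz":0.035,"yaw":0}]'
python3 -m inch '[{"tx":0,"ty":0,"tz":0,"yaw":0},{"tx":0,"ty":0,"tz":0,"yaw":0},{"tx":0,"ty":0,"tz":0,"yaw":0},{"tx":0,"ty":0,"tz":0,"yaw":0},{"tx":0,"ty":0,"tz":0,"yaw":0},{"tx":0,"ty":0,"tz":0,"yaw":0}]' 1
python3 -c "
from h import *
togo([.5113,-.1928,.103],np.radians(60.6));print(ctrl.observe()['wrist_torque'])"
```

```text
time_s: 8.62
tool_pos: [0.5124, -0.1925, 0.1048]
tcp_rot: [1.676, 2.637, 0.016]
ft_force: [0.5, -0.2, 0.4]
opening: 0.5
time_s: 9.12
tool_pos: [0.5119, -0.1928, 0.105]
tcp_rot: [1.677, 2.638, 0.015]
ft_force: [-6.8, -4.3, 5.6]
opening: 0.111
tool [ 0.5119 -0.1928  0.105 ] xdir deg 115.1 tilt -0.9998 shift [ 0.0003 -0.0005  0.002 ] yaw 0.951 q7 0.42 t 9.1167
[-1.08283425  1.46404348  0.07119957]
```

Gripped (0.111). Turning.

```bash
python3 -m inch '[{"tx":0,"ty":0,"tz":0,"yaw":0.06},{"tx":0,"ty":0,"tz":0,"yaw":0.12},{"tx":0,"ty":0,"tz":0,"yaw":0.18},{"tx":0,"ty":0,"tz":0,"yaw":0.24},{"tx":0,"ty":0,"tz":0,"yaw":0.3},{"tx":0,"ty":0,"tz":0,"yaw":0.36},{"tx":0,"ty":0,"tz":0,"yaw":0.42},{"tx":0,"ty":0,"tz":0,"yaw":0.48},{"tx":0,"ty":0,"tz":0,"yaw":0.54},{"tx":0,"ty":0,"tz":0,"yaw":0.54}]'
python3 -c "
from h import *
togo([.5113,-.1928,.103],np.radians(60.6));print(ctrl.observe()['wrist_torque'])"
```

```text
time_s: 9.95
tool_pos: [0.5118, -0.193, 0.105]
tcp_rot: [2.323, 2.095, 0.02]
ft_force: [0.9, -0.8, 0.9]
opening: 0.109
tool [ 0.5118 -0.193   0.105 ] xdir deg 84.1 tilt -0.9998 shift [ 0.0001 -0.0005  0.002 ] yaw 0.41 q7 0.03 t 9.95
[-0.21192904  0.2750991  -0.00215155]
```

```bash
python3 -m inch '[{"tx":0,"ty":0,"tz":0,"yaw":0.06},{"tx":0,"ty":0,"tz":0,"yaw":0.12},{"tx":0,"ty":0,"tz":0,"yaw":0.18},{"tx":0,"ty":0,"tz":0,"yaw":0.24},{"tx":0,"ty":0,"tz":0,"yaw":0.3},{"tx":0,"ty":0,"tz":0,"yaw":0.36},{"tx":0,"ty":0,"tz":0,"yaw":0.41},{"tx":0,"ty":0,"tz":0,"yaw":0.44},{"tx":0,"ty":0,"tz":0,"yaw":0.44},{"tx":0,"ty":0,"tz":0,"yaw":0.44}]'
python3 -c "
from h import *
togo([.5113,-.1928,.103],np.radians(60.6));print(ctrl.observe()['wrist_torque'])"
```

```text
time_s: 10.78
tool_pos: [0.5119, -0.1931, 0.1051]
tcp_rot: [2.724, 1.543, 0.024]
ft_force: [0.7, -0.8, 0.4]
opening: 0.11
tool [ 0.5119 -0.1931  0.1051] xdir deg 59.1 tilt -0.9998 shift [-0.0001 -0.0007  0.002 ] yaw -0.027 q7 -0.29 t 10.7833
[-0.40534031  0.00542461  0.31769872]
```

Torque rises at the same angle as for the red screw: at the stop. Hold briefly, release, rise, and look.

```bash
python3 -m inch '[{"tx":0,"ty":0,"tz":0,"yaw":0.02},{"tx":0,"ty":0,"tz":0,"yaw":0.02},{"tx":0,"ty":0,"tz":0,"yaw":0.02}]'
python3 -m inch '[{"tx":0,"ty":0,"tz":0,"yaw":0},{"tx":0,"ty":0,"tz":0,"yaw":0},{"tx":0,"ty":0,"tz":0,"yaw":0},{"tx":0,"ty":0,"tz":0,"yaw":0},{"tx":0,"ty":0,"tz":-0.03,"yaw":0},{"tx":0,"ty":0,"tz":-0.06,"yaw":0},{"tx":0,"ty":0,"tz":-0.1,"yaw":0},{"tx":0,"ty":0,"tz":-0.13,"yaw":0},{"tx":0,"ty":0,"tz":-0.13,"yaw":0},{"tx":0,"ty":0,"tz":-0.13,"yaw":0}]' 0
python3 - <<'E'
from h import *
p=ctrl.camera("top");q=ctrl.camera("side");s=ctrl.observe();print(s["tool_pos"],s["time_s"],s["ft_force"],abs(np.array(s["joint_velocities"])).max())
cv2.imwrite("pics/f.png",np.vstack([cv2.resize(x[:,:,::-1],(560,280),interpolation=2) for x in(p["color"][130:270,300:580],q["color"][90:170,270:430])]))
E
```

```text
time_s: 11.03
tool_pos: [0.5119, -0.1931, 0.105]
tcp_rot: [2.739, 1.517, 0.024]
ft_force: [0.3, -0.7, -0.6]
opening: 0.11
time_s: 11.87
tool_pos: [0.5106, -0.1933, 0.2368]
tcp_rot: [2.737, 1.515, 0.029]
ft_force: [-0.3, -0.4, -0.1]
opening: 0.496
[ 0.50877184 -0.19261598  0.23422733] 11.9667 [-0.54197065 -0.35645787 -0.62248366] 0.01941787528784105
```

View pics/f.png

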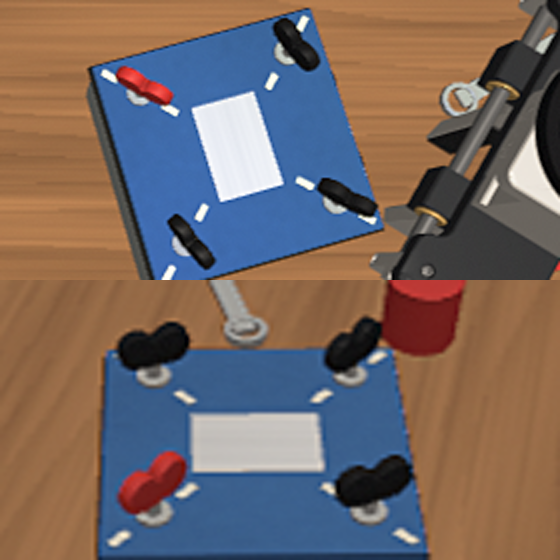

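Red and opposite wings lie over their marks in both views, the side screws are unchanged, and the gripper is clear of everything.

```bash
python3 -c "
from rig import ctrl
print(ctrl.hand_in())"
```

```text
the job is handed in; nothing more can be done
None
```

I tightened the red wing screw first, then the black one diagonally opposite, and handed the job in at about 12 s of the 50 s allowed; the hand-in reports no verdict.

- **Turning:** I gripped each wing and turned it clockwise until the wrist torque rose. It reached about 0.58 N m on the red screw and at least 0.32 N m on the opposite one. In both cases the wing was then within about 2° of the direction computed for home.
- **Last pictures:** Both wings lie over their white marks in the top and side views, and the two side screws look as they did at the start.
- **Robot:** The gripper was about 0.1 m above the wings and nearly still. The measured force was under 1 N.
- **Disagreement:** The screw positions from the cover's corners and from the white marks differed by about 1.5 mm. It did not affect the grasps. No check failed.

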